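# Lay a tall flask down in its cradle and latch it

## Robot

A 7-joint arm with a two-finger parallel gripper is mounted at the origin on a cart in front of the work surface, level with it; the furniture and walls round the work are solid. World frame = base frame: x ahead of the robot, y to its left, z up, the work surface at z = 0. Lengths are in m, angles in rad, forces in N, time in s.
With the tool pointing down it reaches from about 0.425 to 0.95 m from the base axis. Payload 4.7 kg.
Tool frame: the origin (TCP) lies midway between the tips of the shut fingers; the grasp point (between the pads) lies 19 mm behind it; z points along the fingers, y is the line along which they close (so a half turn about z gives the same grasp; the last joint's range is limited). The gripper opens to 85 mm and grips with 20 to 120 N. Pads are 22 mm wide; open, the fingers measure 114 mm over their backs; the gripper's body (76 mm by 85 mm) begins 54 mm behind the grasp point. The pads swing forward as they close: fully open they stand 13 mm farther back than shut.
Start: joints at [-1.246, 0.469, -0.049, 1.532, 0.024, 1.141, -0.082], TCP at [0.234, 0.633, 0.231] pointing down, gripper open.
Joint ranges: [-2.59, 2.59], [-0.33, 1.99], [-1.39, 1.29], [0.1, 2.45], [-1.04, 4.18], [0.21, 1.99], [-2.66, 2.66]. Speed limits (rad/s): [2.57, 2.57, 3.14, 3.14, 3.14, 3.14, 3.14].

## Interface

Orientations are given as [roll, pitch, yaw] about the fixed x, y, z axes, in that order (R = Rz(yaw) Ry(pitch) Rx(roll)).
In Python, from rig import observe, capture, close_job gives the robot as it stands.
- The arm moves only by the tool jog_arm, never from a script. Its argument "moves" is one flat list of numbers, 5 for each row, row after row: the shift along the tool's x, y, z in mm, then the turn about the tool's z in degrees, then the gripper command: -1 is shut, 1 is fully open, values between are in proportion. A call has 1 to 20 rows; each row is the pose to reach, as a shift and turn from the pose commanded when the call began, along the tool's axes at that moment; what a row does not reach only later rows make up. A row lasts 1/12 s, in which the tool goes at most 41.7 mm and 7.16 degrees, less where a joint would pass 70% of its speed; a pose out of reach is approached as far as the arm can. A call with a gripper value outside its range is refused whole. The fingers move at their own pace and stop on an object; "grip_force" is the grip in N (left out, the last holds). Time passes only in rows, so rows that repeat a pose let the fingers close. It gives the time, the measured TCP pose, the force, the opening and the grip force at its end, in the units of the state.
- observe(): the state, without advancing time (a new reading comes with each control period).
- capture(name): name is "scene" or "top" or "wrist"; returns a dict with "color" (420x560x3 uint8, red, green, blue), "depth" (420x560 float32, m along the optical axis (not along the pixel's ray), 0 where there is no reading), "fx", "fy", "cx", "cy" (pixels), "T" (4x4, takes a point from camera to world coordinates); the wrist camera has in their place "hand_eye" (4x4, takes a point from camera to tool coordinates, whose origin is the TCP and whose axes are the flange's). Camera axes: x right, y down, z forward; pixel columns grow to the right and rows downward; lengths in m; the calibration is good to about 2 mm. A picture is of the moment at which its call begins: read the wrist's pose just before it.
- close_job(): hands the job in; it is judged then, once.
The state is a dict: "time": time; "joints": joint angles; "dq": joint speeds; "joint_torque": joint torques, N m; "eef_pos": TCP position; "ee_rot": TCP orientation; "contact_force": force on the tool from outside, world axes, zero at the start; "ft_torque": the same for the moment, N m; "grip_width": finger opening in m; "grasp_force": force on a finger pad.
Only numpy, scipy, OpenCV 4.12 (cv2) and the standard library are available. Lean on these libraries where they do the work, as an engineer would, in place of code of your own. Each camera call takes 0.05 s, during which the arm holds its last target. There are 200 camera calls.

## Task

Tip the tall flask over onto its broad side by pushing it high up, so that it falls into the cradle with its cap towards the sprung stop; do not lift it. Then slide it along the cradle from its foot, against the rubber buffer, until the spring catch has snapped up behind the foot and keeps it there when you let go. Push gently, never with more than about 20 N, and leave everything else standing where it is.

Things in the scene. Friction and masses are not known exactly. Their poses are not given: they have to be found in the camera images.
- flask: the tall translucent flask with a screw cap, standing on the cradle's open end; 57 mm thick (own x), 81 wide (own y), 191 tall, about 0.3 kg. Origin at the centre of its underside, z up through the cap; x points nearly along the cradle's x at the start. The body ends at 161 mm, the cap is 44 mm across. Balance point about 85 mm up; pushed at 120 to 155 mm it tips over the edge of its foot
- flask_cap (a point): centre of the end face of the flask's cap, 191 mm from the flask's origin along its z. When the flask lies, its foot (57 mm high, 81 wide) faces the cradle's open end
- cradle: grey base plate fixed on the bench, 420 mm long (x), 120 wide (y), 16 thick; origin at the centre of its underside, x from the open end (where the flask stands) to the stop. Two aluminium guide rails, 92 mm apart inside, 33 mm high and flared at the top, run from x = -40 to +150 mm. The hood's glass visor above the cradle's far side ends at world x 0.61 m, 0.47 m above the bench
- mid_mark (a point): point on the plate, centre line, x = -40 mm in the cradle's frame: where the catch's holding face is at its middle setting; the buffer's face is then 187 mm farther to the stop. Stop and catch form one unit that is set anywhere within 12 mm either way along x and stays there; its setting is not reported
- buffer (a joint): rubber pad (64 x 44 mm, centred 29 mm above the plate) on the 58 mm high stop block; how far it is pressed in: 0 free, at most 0.016 m; spring of 1500 N/m, no preload. The foot clears the catch at about 4 mm (6 N, plus 1 to 5 N to slide the flask); held by the catch, it stays pressed in by 2 to 4 mm
- catch (a joint): spring catch, a steel tongue 14 mm long (x), 24 wide, on the centre line: 0 = up, 10 mm proud of the plate; 0.010 = pressed flush by the flask lying on it (under 1 N). It rises only when the foot has passed it and nothing else is above it: keep what pushes the foot more than 14 mm above the plate
- amber_bottle: brown glass bottle with grey stopper, 65 mm wide, 145 high, standing behind the cradle (on the far side from the robot), on the bench; a bystander; origin at the centre of its underside
- amber_vial: brown vial with grey cap, 39 mm wide, 77 high, standing behind the cradle; a bystander; origin at the centre of its underside
- blue_vial: small white vial with a broad cap, 30 mm wide, 58 high, standing behind the cradle; a bystander; origin at the centre of its underside
- blue_vial_2: small white vial with a broad cap, 30 mm wide, 56 high, standing behind the cradle; a bystander; origin at the centre of its underside
- short_flask: white squat flask, 55 x 79 mm, 121 high, standing on the bench to the right of the cradle; a bystander; origin at the centre of its underside
- cylinder: plastic measuring cylinder, 58 mm foot, 150 high, standing behind the cradle's stop end; a bystander; origin at the centre of its underside

How it is judged:
On the way, in this order (a step that is already met when the one before it is completed fails the run):
1. the flask lies on its broad side in the cradle, cap towards the stop (angle between flask's own z axis and vertical between 1.4 and 1.75 rad and angle between the x axis of flask and the z axis of cradle, either way round below 0.25 rad and x of flask_cap in the frame of cradle above 0.02 m), for 0.2 s.
2. the flask is pushed home: the catch is up behind its foot and the buffer is pressed (all of step 1 and value of joint buffer above 0.0015 m and value of joint catch below 0.004 m), for 0.2 s.
At the end, for the whole second after the job is handed in: The flask lies at rest on its broad side in the cradle (within about 10 degrees), cap towards the stop, trapped between buffer and catch: the buffer stays pressed in by more than 1.5 mm and the catch is up (within 4 mm of its 10), with nothing touching the flask but the cradle (all of step 2 and linear speed of flask below 0.01 m/s and height (world z) of flask below 0.06 m and contact force between flask and the arm below 0.1 N and contact force between flask and the fingers below 0.1 N).
It fails at once if the flask is pushed with more than 22 N (contact force between any of the fingers, the arm and flask above 22 N).
It fails at once if the flask is lifted off the cradle (height (world z) of flask above 0.075 m).
It fails at once if a bystander is moved more than 30 mm or tipped (distance of any of amber_bottle, amber_vial, blue_vial, blue_vial_2, short_flask, cylinder from where it was at the start of the episode above 0.03 m or angle between any of amber_bottle, amber_vial, blue_vial, blue_vial_2, short_flask, cylinder's own z axis and vertical above 0.35 rad).
It also fails if it takes over 56 s, if anything falls off the work surface, if the arm or the gripper's body presses on something with over 40 N, if the wrist force passes 120 N, or if a joint passes its speed limit or range.

## Working session

There is one attempt and no reset: what is moved stays moved. The work goes in short steps, Python scripts to look and compute and a tool call to move; the robot and the scene stay as the last step left them, time stands still between calls to the robot, and variables do not carry over. Pictures are saved under pics/ and viewed, at most 10 in all, crops included, and the job is handed in when it is done.

Besides the shell and the picture viewer there is one more tool, called after "Emit:" as name(argument=value, ...) on one line, values as JSON. jog_arm: Moves the arm, as the interface text tells. Its arguments: {"type":"object","properties":{"moves":{"type":"array"},"grip_force":{"type":"number"}},"required":["moves"]}

```bash
mkdir -p pics; python3 - <<'E'
from rig import observe,capture
import cv2,numpy as np,pickle
s=observe();print({k:np.round(v,3).tolist() for k,v in s.items()})
d={}
for n in("scene","top"):
    c=capture(n);d[n]=c
    cv2.imwrite(f"pics/{n}.png",c["color"][:,:,::-1]);print(n,c["fx"],c["cx"],c["cy"],np.round(c["T"],3).tolist())
pickle.dump(d,open("d.pkl","wb"))
E
```

```text
{'time': 0.0, 'joints': [-1.246, 0.469, -0.049, 1.534, 0.024, 1.141, -0.082], 'dq': [0.0, 0.0, -0.001, 0.0, 0.001, -0.001, 0.001], 'joint_torque': [-0.001, -51.033, -0.047, -23.771, 0.011, 0.008, -0.0], 'eef_pos': [0.234, 0.633, 0.23], 'ee_rot': [-3.14, 0.0, 2.788], 'contact_force': [-0.416, -0.339, -0.622], 'ft_torque': [0.014, 0.003, 0.013], 'grasp_force': 0.0, 'grip_width': 0.085}
scene 528.5153658019121 288.320893774792 205.8404605187084 [[0.67, -0.559, 0.489, 0.03], [-0.742, -0.498, 0.449, -0.432], [-0.008, -0.664, -0.748, 1.054], [0.0, 0.0, 0.0, 1.0]]
top 384.30855730366005 281.634195206174 210.9649804060689 [[-0.028, -0.997, 0.073, 0.514], [-1.0, 0.027, -0.001, 0.09], [-0.001, -0.073, -0.997, 1.186], [0.0, 0.0, 0.0, 1.0]]
```

View pics/scene.png

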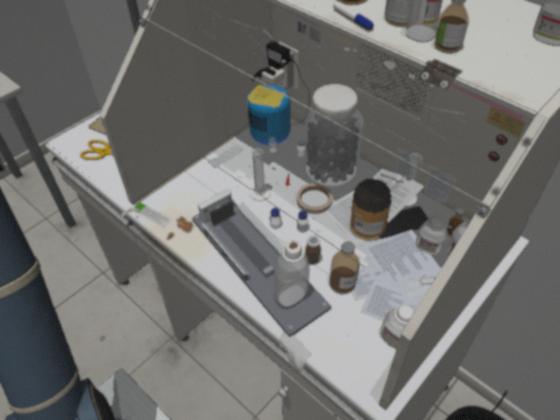

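View pics/top.png

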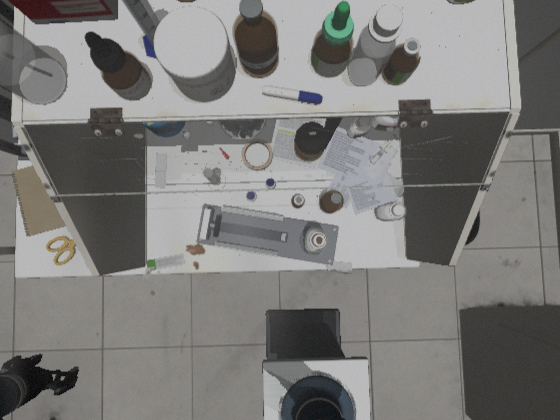

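The scene view shows the flask at (290,270) on the plate's open end, with the stop at (215,205). In the top view the flask cap is at (317,235), the plate runs from x≈340 (open end) to x≈200 (stop), and the catch is near (283,237).

```bash
cat > h.py <<'E'
import numpy as np,cv2,pickle
def ray(c,u,v,z):
    T=c["T"];d=T[:3,:3]@np.array([(u-c["cx"])/c["fx"],(v-c["cy"])/c["fy"],1]);o=T[:3,3]
    return o+d*(z-o[2])/d[2]
def cloud(c):
    v,u=np.mgrid[:420,:560];z=c["depth"]
    P=np.stack([(u-c["cx"])/c["fx"]*z,(v-c["cy"])/c["fy"]*z,z],-1)
    return P@c["T"][:3,:3].T+c["T"][:3,3]
E
python3 - <<'E'
from h import *
d=pickle.load(open("d.pkl","rb"))
out=[]
for n,(u0,v0,w,h) in {"top":(190,180,230,100),"scene":(180,170,260,190)}.items():
    c=d[n];P=cloud(c);im=c["color"][:,:,::-1].copy()
    X,Y,Z=P[...,0],P[...,1],P[...,2];ok=c["depth"]>0
    for t in (c["color"],): pass
    g=c["color"].astype(int);gm=g.mean(2)
    m=(ok&(abs(Z-.016)<.007)&(gm<135)&(g.max(2)-g.min(2)<25)&(X>.25)&(X<.65)).astype(np.uint8)
    nn,l,st,_=cv2.connectedComponentsWithStats(m);i=1+st[1:,4].argmax();k=l==i
    m2=(ok&(X>.3)&(X<.6)&(Y>-.3)&(Y<.4))
    q=np.stack([ray(c,a,b,.016)[:2] for b,a in np.argwhere(k)]).astype(np.float32)
    r=cv2.minAreaRect(q);print(n,k.sum(),"rect",r,cv2.boxPoints(r).round(3).tolist())
    for z0,z1 in((.18,.2),(.150,.175)):
        b=m2&(Z>z0)&(Z<z1);p=P[b]
        if len(p):print(z0,len(p),np.median(p,0).round(4),p.min(0).round(3),p.max(0).round(3))
    cs=im[v0:v0+h,u0:u0+w];f=3
    o=cv2.resize(cs,None,fx=f,fy=f,interpolation=cv2.INTER_CUBIC)
    ks=k[v0:v0+h,u0:u0+w].astype(np.uint8);ks=cv2.resize(ks,None,fx=f,fy=f,interpolation=0)
    cn,_=cv2.findContours(ks,0,1);cv2.drawContours(o,cn,-1,(0,0,255),1)
    cv2.imwrite(f"pics/{n}_c.png",o)
E
```

```text
top 3744 rect ((0.5326312780380249, 0.13441401720046997), (0.4185260832309723, 0.11950623244047165), 79.01651000976562) [[0.4339999854564667, -0.05999999865889549], [0.5509999990463257, -0.0820000022649765], [0.6309999823570251, 0.328000009059906], [0.5139999985694885, 0.35100001096725464]]
0.18 265 [ 0.5151 -0.2889  0.1881] [ 0.445 -0.291  0.18 ] [0.6   0.017 0.2  ]
0.15 422 [ 0.514  -0.0276  0.1625] [ 0.446 -0.291  0.15 ] [0.6   0.026 0.175]
scene 4748 rect ((0.5300498008728027, 0.13369667530059814), (0.4229274392127991, 0.12143904715776443), 79.117919921875) [[0.4309999942779541, -0.06300000101327896], [0.550000011920929, -0.08500000089406967], [0.6299999952316284, 0.33000001311302185], [0.5099999904632568, 0.3529999852180481]]
0.18 207 [ 0.4979 -0.0152  0.1874] [ 0.443 -0.3    0.181] [0.531 0.02  0.2  ]
0.15 436 [ 0.4921 -0.0161  0.1633] [ 0.443 -0.3    0.15 ] [0.542 0.025 0.175]
```

View pics/top_c.png

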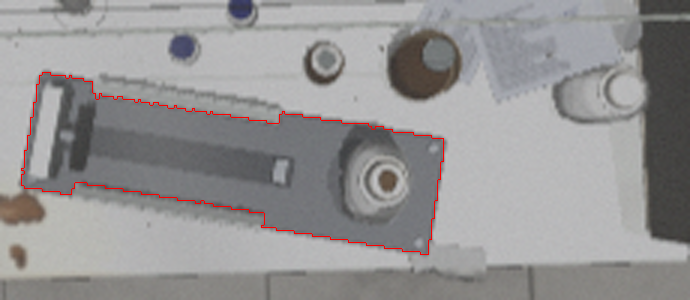

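View pics/scene_c.png

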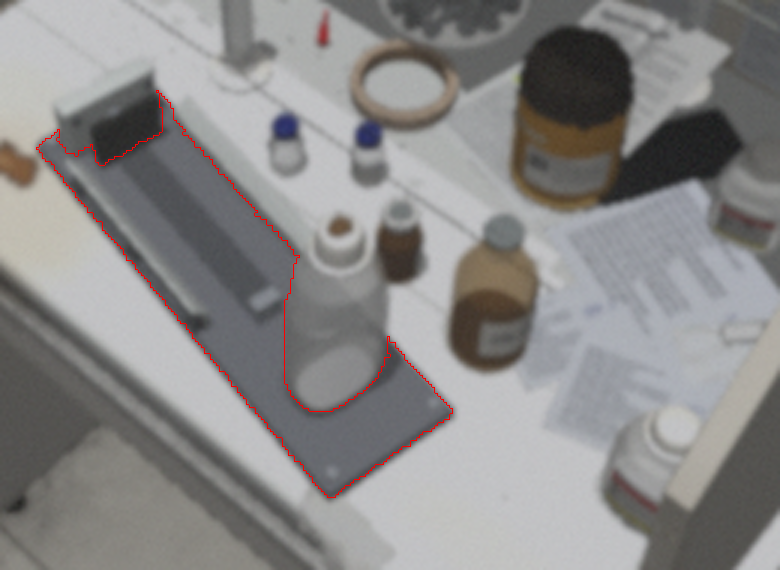

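The contours match the given 420 x 120 mm plate. In the top crop the cap centre is near (383,181) and the catch is at (282,170). In the scene crop the cap face is near (340,227). Next I'll turn these into positions.

```bash
cat >> h.py <<'E'
C0=np.array([.5315,.134]);A=np.radians(79.07);UX=np.array([np.cos(A),np.sin(A)]);UY=np.array([-UX[1],UX[0]])
def cr(p): q=np.asarray(p)[:2]-C0;return np.round([q@UX,q@UY],4)
def wd(x,y=0): return C0+x*UX+y*UY
E
python3 - <<'E'
from h import *
d=pickle.load(open("d.pkl","rb"));t,s=d["top"],d["scene"]
for n,c,u,v,z in(("captop",t,190+383/3,180+181/3,.207),("capscene",s,180+340/3,170+225/3,.207),("foot",s,180+337/3,170+378/3,.018),("catch",t,190+282/3,180+170/3,.026),("sflask",t,190+624/3,180+90/3,.121),("vial",t,190+325/3,180+60/3,.077)):
    p=ray(c,u,v,z);print(n,p.round(4),cr(p))
P=cloud(t);X,Y,Z=P[...,0],P[...,1],P[...,2]
a=(X-C0[0])*UX[0]+(Y-C0[1])*UX[1];b=(X-C0[0])*UY[0]+(Y-C0[1])*UY[1]
m=(t["depth"]>0)&(abs(b)<.07)&(a<-.05)&(a>-.25)
for z0 in np.arange(.03,.21,.02):
    k=m&(Z>z0)&(Z<z0+.02)
    if k.sum()>5:print(round(z0,2),k.sum(),np.percentile(a[k],[2,50,98]).round(3),np.percentile(b[k],[2,50,98]).round(3))
P0=np.array([.234,.633])
tx=np.array([np.cos(2.788),np.sin(2.788)]);ty=np.array([tx[1],-tx[0]])
for g in(-.25,-.24):
    w=wd(g);print(g,w,"mm tool",(w-P0)@tx*1e3,(w-P0)@ty*1e3)
E
```

```text
captop [ 0.5088 -0.0006  0.207 ] [-0.1365 -0.0032]
capscene [ 0.5128 -0.0016  0.207 ] [-0.1367 -0.0074]
foot [ 0.5102 -0.0008  0.018 ] [-0.1364 -0.0046]
catch [0.5215 0.0836 0.026 ] [-0.0514  0.0003]
sflask [ 0.5861 -0.2346  0.121 ] [-0.3515 -0.1235]
vial [0.6261 0.0394 0.077 ] [-0.075  -0.1108]
0.03 12 [-0.122 -0.111 -0.109] [-0.028  0.011  0.034]
0.05 12 [-0.117 -0.111 -0.109] [-0.03   0.002  0.028]
0.07 14 [-0.134 -0.111 -0.11 ] [-0.033 -0.001  0.035]
0.09 16 [-0.125 -0.112 -0.11 ] [-0.026  0.007  0.032]
0.11 38 [-0.157 -0.118 -0.111] [-0.041 -0.007  0.034]
0.13 46 [-0.153 -0.132 -0.114] [-0.043  0.024  0.034]
0.15 216 [-0.164 -0.132 -0.111] [-0.036 -0.002  0.027]
0.17 70 [-0.158 -0.132 -0.118] [-0.026 -0.003  0.015]
0.19 136 [-0.152 -0.137 -0.123] [-0.022 -0.006  0.01 ]
-0.25 [ 0.48409761 -0.11146489] mm tool -492.4114309595054 -611.8069723473824
-0.24 [ 0.4859937 -0.1016463] mm tool -490.7903348723373 -601.939244773307
```

```bash
python3 - <<'E'
from h import *
d=pickle.load(open("d.pkl","rb"))
print(ray(d["scene"],127,198,0).round(3))
for n in d:
    P=cloud(d[n]);X,Y,Z=P[...,0],P[...,1],P[...,2];ok=d[n]["depth"]>0
    for s,yl in(("L",(.38,.6)),("R",(-.45,-.24))):
        for z0 in np.arange(.1,.8,.1):
            k=ok&(Y>yl[0])&(Y<yl[1])&(Z>z0)&(Z<z0+.1)&(X>.15)&(X<.9)
            if k.sum()>20:print(n,s,round(z0,1),k.sum(),"x",np.percentile(X[k],[1,50]).round(3),"y",np.percentile(Y[k],[2,50,98]).round(3))
E
```

```text
[0.45  0.546 0.   ]
scene L 0.1 5192 x [0.444 0.685] y [0.39  0.511 0.517]
scene L 0.2 5193 x [0.227 0.635] y [0.508 0.512 0.52 ]
scene L 0.3 5416 x [0.46  0.661] y [0.508 0.511 0.523]
scene L 0.4 3018 x [0.554 0.666] y [0.507 0.511 0.524]
scene R 0.1 1749 x [0.444 0.591] y [-0.307 -0.306 -0.244]
scene R 0.2 2092 x [0.444 0.594] y [-0.307 -0.306 -0.291]
scene R 0.3 2921 x [0.451 0.567] y [-0.307 -0.306 -0.29 ]
scene R 0.4 2648 x [0.551 0.635] y [-0.307 -0.307 -0.29 ]
scene R 0.5 3717 x [0.643 0.736] y [-0.307 -0.285 -0.242]
top L 0.1 2256 x [0.448 0.647] y [0.423 0.511 0.512]
top L 0.2 2656 x [0.218 0.599] y [0.509 0.511 0.583]
top L 0.3 3786 x [0.203 0.584] y [0.509 0.511 0.598]
top L 0.4 3139 x [0.224 0.644] y [0.449 0.511 0.599]
top L 0.5 8449 x [0.647 0.769] y [0.383 0.444 0.524]
top L 0.6 3704 x [0.744 0.776] y [0.389 0.442 0.485]
top L 0.7 407 x [0.755 0.779] y [0.436 0.44  0.448]
top R 0.1 1879 x [0.448 0.617] y [-0.291 -0.289 -0.246]
top R 0.2 2389 x [0.447 0.617] y [-0.291 -0.289 -0.288]
top R 0.3 2943 x [0.457 0.617] y [-0.304 -0.29  -0.288]
top R 0.4 2521 x [0.554 0.655] y [-0.304 -0.29  -0.288]
top R 0.5 5503 x [0.65  0.782] y [-0.305 -0.281 -0.242]
```

Emit:
jog_arm(moves=[-30,-30,-40,4,0,-60,-60,-80,8,0,-90,-92,-80,12,0,-115,-120,-80,16,0,-140,-150,-80,20,0,-165,-175,-80,24,0,-190,-200,-80,28,0,-215,-225,-80,32,0,-240,-250,-80,36,0,-265,-277,-80,40,0,-289,-302,-80,45,0,-309,-329,-80,50,0,-329,-356,-80,55,0,-349,-383,-80,60,0,-369,-410,-80,65,0,-389,-437,-80,70,0,-409,-464,-80,75,0,-429,-491,-80,80.7,0,-449,-520,-80,80.7,0,-449,-520,-80,80.7,0])

```text
time: 1.77
eef_pos: [0.4754, -0.0177, 0.3115]
ee_rot: [3.14, 0.003, 1.368]
contact_force: [-0.3, -0.1, 0.7]
grip_width: 0.0428
grasp_force: 0.0
```

Emit:
jog_arm(moves=[-35,15,0,0,0,-68,31,0,-0.5,0,-68,31,0,-0.5,0,-68,31,40,-0.5,0,-68,31,80,-0.5,0,-68,31,120,-0.5,0,-68,31,150,-0.5,0,-68,31,157,-0.5,0,-68,31,157,-0.5,0,-68,31,157,-0.5,0])

```text
time: 2.6
eef_pos: [0.4932, -0.0829, 0.1553]
ee_rot: [3.14, -0.0, 1.388]
contact_force: [0.6, 1.6, 0.2]
grip_width: 0.0429
grasp_force: 0.0
```

```bash
python3 - <<'E'
from h import *
from rig import observe,capture
s=observe();print(s["time"],s["eef_pos"],s["ee_rot"],cr(s["eef_pos"]),s["contact_force"])
c=capture("scene");o=cv2.resize(c["color"][150:340,180:440,::-1],None,fx=3,fy=3,interpolation=2);cv2.imwrite("pics/a1.png",o)
E
```

```text
2.6 [ 0.49320681 -0.08289071  0.15525708] [ 3.14028926e+00 -9.13190543e-06  1.38796558e+00] [-0.2202 -0.0035] [0.59240316 1.56695868 0.20640637]
```

View pics/a1.png

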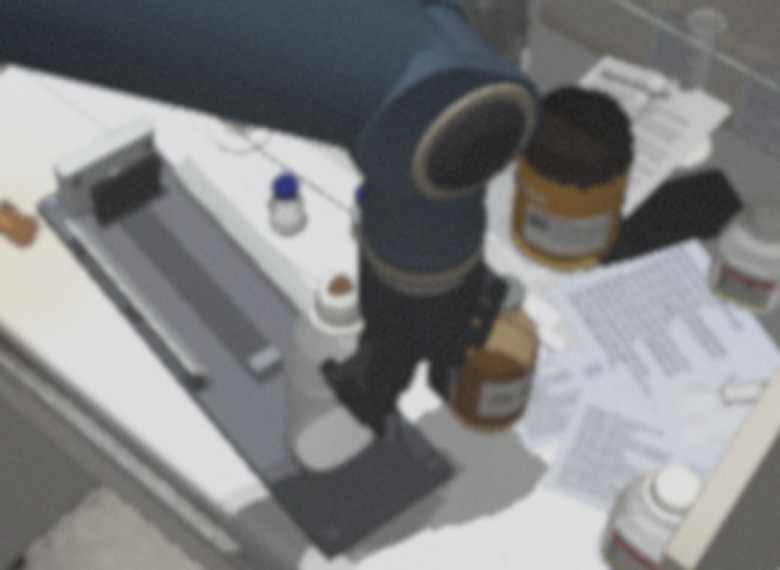

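The gripper is behind the flask at (380,400), fingers level with its upper body, and everything is still standing. Next is the slow push.

Emit:
jog_arm(moves=[12,0,0,0,0,24,0,0,0,0,32,0,0,0,0,36,0,0,0,0,40,0,0,0,0,44,0,0,0,0,48,0,0,0,0,52,0,0,0,0,56,0,0,0,0,60,0,0,0,0,64,0,0,0,0,68,0,0,0,0,72,0,0,0,0,72,0,0,0,0])

```text
time: 3.82
eef_pos: [0.5051, -0.0107, 0.1539]
ee_rot: [-3.14, -0.0, 1.39]
contact_force: [-0.6, 0.0, -0.1]
grip_width: 0.0426
grasp_force: 0.0
```

Emit:
jog_arm(moves=[4,0,0,0,0,8,0,0,0,0,12,0,0,0,0,16,0,0,0,0,20,0,0,0,0,24,0,0,0,0,28,0,0,0,0,32,0,0,0,0,36,0,0,0,0,40,0,0,0,0,40,0,0,0,0,40,0,0,0,0,40,0,0,0,0,40,0,0,0,0])

```text
time: 4.98
eef_pos: [0.5127, 0.027, 0.1543]
ee_rot: [-3.142, 0.0, 1.388]
contact_force: [0.4, -0.8, -0.5]
grip_width: 0.0427
grasp_force: 0.0
```

```bash
python3 - <<'E'
from h import *
from rig import observe,capture
s=observe();print(s["time"],s["eef_pos"],s["ee_rot"],cr(s["eef_pos"]),s["contact_force"])
c=capture("scene");o=cv2.resize(c["color"][150:340,180:440,::-1],None,fx=3,fy=3,interpolation=2);cv2.imwrite("pics/a2.png",o)
E
```

```text
4.9833 [0.51267065 0.02704117 0.15429542] [-3.14158302e+00  3.70340866e-05  1.38751941e+00] [-0.1086 -0.0018] [ 0.39789219 -0.7796036  -0.5256296 ]
```

View pics/a2.png

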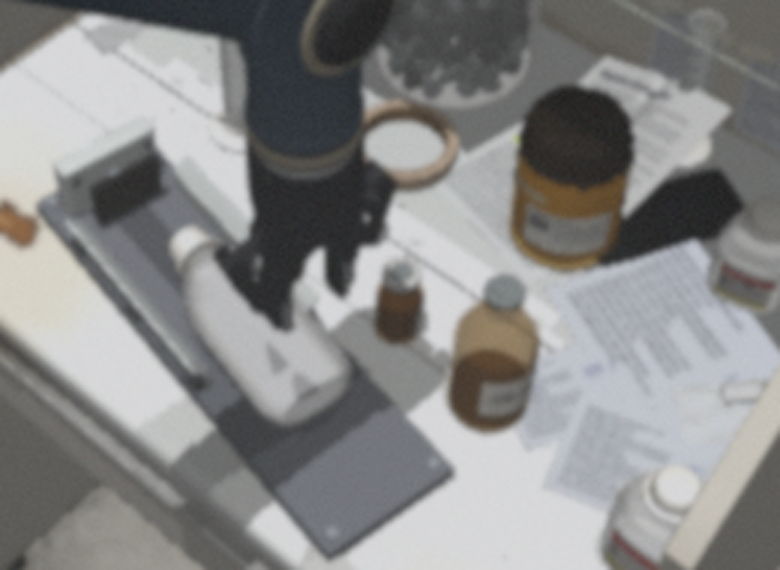

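The flask lies in the cradle with its cap at (190,240) towards the stop and its foot near (310,390). All bystanders are standing. I'll back off, lower behind the foot and approach it.

Emit:
jog_arm(moves=[-35,0,0,0,0,-70,0,0,0,0,-90,0,0,-0.5,0,-90,0,0,-0.5,0,-90,0,40,-0.5,0,-90,0,75,-0.5,0,-90,0,100,-0.5,0,-90,0,113,-0.5,0,-90,0,113,-0.5,0,-90,0,113,-0.5,0])

```text
time: 5.87
eef_pos: [0.4963, -0.0609, 0.041]
ee_rot: [-3.14, 0.0, 1.397]
contact_force: [0.4, -0.3, 0.7]
grip_width: 0.0428
grasp_force: 0.0
```

```bash
python3 - <<'E'
from h import *
from rig import observe,capture
s=observe();print(s["time"],s["eef_pos"],s["ee_rot"],cr(s["eef_pos"]),s["contact_force"])
c=capture("scene");o=cv2.resize(c["color"][150:340,180:440,::-1],None,fx=3,fy=3,interpolation=2);cv2.imwrite("pics/a3.png",o)
t=capture("top");P=cloud(t);X,Y,Z=P[...,0],P[...,1],P[...,2]
a=(X-C0[0])*UX[0]+(Y-C0[1])*UX[1];b=(X-C0[0])*UY[0]+(Y-C0[1])*UY[1]
m=(t["depth"]>0)&(abs(b)<.05)&(a<.12)&(a>-.13)&(Z>.055)&(Z<.09)
for x in np.arange(-.13,.12,.02):
    k=m&(a>x)&(a<x+.02)
    if k.sum()>3:print(x.round(2),k.sum(),a[k].min().round(3),np.percentile(b[k],[2,50,98]).round(3),np.median(Z[k]).round(3))
E
```

```text
5.8667 [ 0.4962731  -0.06089082  0.04096535] [-3.14040828e+00  1.97731896e-04  1.39690760e+00] [-0.198  -0.0024] [ 0.4328175  -0.32585704  0.68229527]
-0.13 15 -0.113 [-0.031 -0.008  0.02 ] 0.062
-0.11 159 -0.11 [-0.038 -0.005  0.029] 0.065
-0.09 176 -0.09 [-0.04  -0.004  0.031] 0.066
-0.07 177 -0.07 [-0.041 -0.005  0.031] 0.067
-0.05 172 -0.05 [-0.042 -0.005  0.03 ] 0.067
-0.03 173 -0.03 [-0.042 -0.006  0.029] 0.068
-0.01 175 -0.01 [-0.043 -0.007  0.029] 0.068
0.01 152 0.01 [-0.037 -0.006  0.024] 0.07
0.03 90 0.03 [-0.032 -0.007  0.016] 0.064
0.05 70 0.05 [-0.024 -0.009  0.006] 0.061
0.07 19 0.07 [-0.02  -0.007  0.004] 0.059
```

View pics/a3.png

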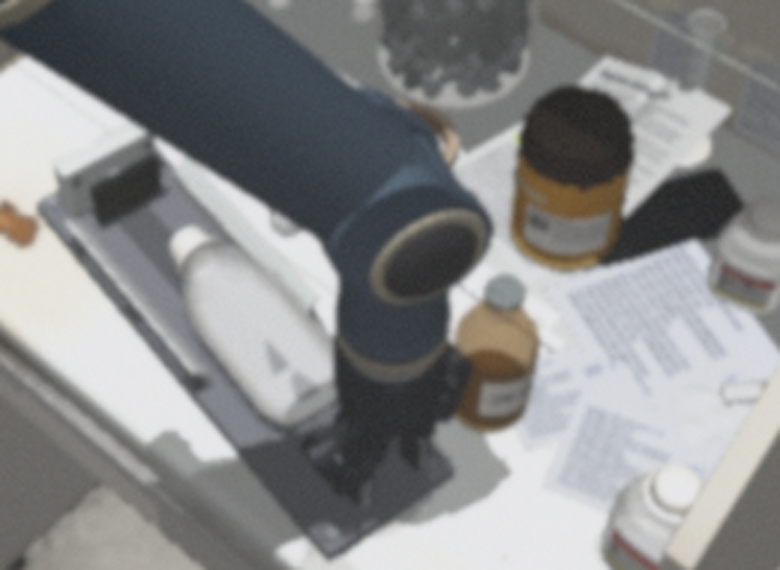

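The flask lies straight at cradle y≈-5 mm with its foot at x≈-111 mm. The gripper stands behind it at (370,450).

Emit:
jog_arm(moves=[20,3,0,1,0,40,3,0,1,0,58,3,0,1,0,66,3,0,1,0,70,3,0,1,0,74,3,0,1,0,78,3,0,1,0,82,3,0,1,0,86,3,0,1,0,90,3,0,1,0,94,3,0,1,0,98,3,0,1,0,102,3,0,1,0,106,3,0,1,0,110,3,0,1,0,114,3,0,1,0,118,3,0,1,0,122,3,0,1,0,125,3,0,1,0,125,3,0,1,0])

```text
time: 7.63
eef_pos: [0.5211, 0.0626, 0.0412]
ee_rot: [-3.141, -0.001, 1.38]
contact_force: [0.5, 0.5, 0.3]
grip_width: 0.0428
grasp_force: 0.1
```

Emit:
jog_arm(moves=[2,0,0,0,0,4,0,0,0,0,6,0,0,0,0,8,0,0,0,0,9,0,0,0,0,10,0,0,0,0])

```text
time: 8.13
eef_pos: [0.5228, 0.0715, 0.0412]
ee_rot: [-3.141, -0.0, 1.379]
contact_force: [-0.3, -2.3, 1.5]
grip_width: 0.0424
grasp_force: 0.9
```

```bash
python3 - <<'E'
from h import *
from rig import observe,capture
s=observe();print(s["time"],s["eef_pos"],cr(s["eef_pos"]),s["contact_force"])
c=capture("scene");o=cv2.resize(c["color"][180:300,180:350,::-1],None,fx=4.5,fy=4.5,interpolation=2);cv2.imwrite("pics/a4.png",o)
E
```

```text
8.1333 [0.52277472 0.07146046 0.04121853] [-0.0631 -0.0033] [-0.34072465 -2.33187304  1.47246741]
```

View pics/a4.png

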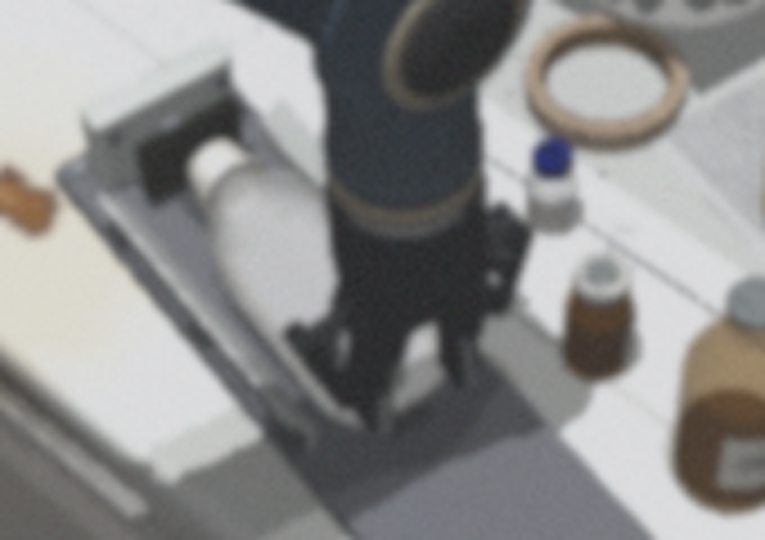

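The foot is in contact, the cap (215,165) is close to the buffer, and the push force is about 2 N. Continuing in small steps.

Emit:
jog_arm(moves=[1,0,0,0,0,2,0,0,0,0,3,0,0,0,0,3,0,0,0,0])

```text
time: 8.52
eef_pos: [0.5235, 0.0745, 0.0413]
ee_rot: [-3.142, -0.0, 1.38]
contact_force: [0.8, -0.7, -0.5]
grip_width: 0.0427
grasp_force: 0.5
```

Emit:
jog_arm(moves=[1,0,0,0,0,2,0,0,0,0,2,0,0,0,0])

```text
time: 8.77
eef_pos: [0.5239, 0.0767, 0.0413]
ee_rot: [3.142, -0.001, 1.38]
contact_force: [0.3, 0.0, -0.3]
grip_width: 0.0426
grasp_force: 0.3
```

Emit:
jog_arm(moves=[1,0,0,0,0,2,0,0,0,0,2,0,0,0,0])

```text
time: 9.02
eef_pos: [0.5242, 0.0785, 0.0413]
ee_rot: [-3.142, -0.0, 1.38]
contact_force: [-0.8, 0.0, -1.2]
grip_width: 0.0426
grasp_force: 0.2
```

Emit:
jog_arm(moves=[1,0,0,0,0,2,0,0,0,0,2,0,0,0,0])

```text
time: 9.27
eef_pos: [0.5245, 0.0798, 0.0413]
ee_rot: [-3.141, 0.0, 1.379]
contact_force: [-0.2, -1.8, 0.3]
grip_width: 0.0428
grasp_force: 1.0
```

Emit:
jog_arm(moves=[1,0,0,0,0,2,0,0,0,0,2,0,0,0,0])

```text
time: 9.52
eef_pos: [0.5247, 0.0811, 0.0412]
ee_rot: [-3.141, 0.001, 1.379]
contact_force: [-1.0, -4.9, 2.0]
grip_width: 0.0426
grasp_force: 2.5
```

Emit:
jog_arm(moves=[1,0,0,0,0,2,0,0,0,0,2,0,0,0,0])

```text
time: 9.77
eef_pos: [0.5249, 0.0823, 0.0412]
ee_rot: [-3.141, 0.002, 1.378]
contact_force: [-0.8, -6.9, 2.0]
grip_width: 0.0428
grasp_force: 3.4
```

Emit:
jog_arm(moves=[1,0,0,0,0,2,0,0,0,0,2,0,0,0,0])

```text
time: 10.02
eef_pos: [0.525, 0.0832, 0.0412]
ee_rot: [-3.141, 0.003, 1.378]
contact_force: [-1.8, -9.0, 2.0]
grip_width: 0.0429
grasp_force: 4.4
```

Emit:
jog_arm(moves=[1,0,0,0,0,2,0,0,0,0,2,0,0,0,0])

```text
time: 10.27
eef_pos: [0.5252, 0.0842, 0.0412]
ee_rot: [-3.141, 0.004, 1.377]
contact_force: [-2.8, -10.3, 3.8]
grip_width: 0.0426
grasp_force: 5.4
```

Emit:
jog_arm(moves=[1,0,0,0,0,2,0,0,0,0,2,0,0,0,0])

```text
time: 10.52
eef_pos: [0.5253, 0.0852, 0.0412]
ee_rot: [-3.14, 0.005, 1.377]
contact_force: [-2.8, -11.7, 3.3]
grip_width: 0.0429
grasp_force: 6.3
```

Emit:
jog_arm(moves=[1,0,0,0,0,2,0,0,0,0,2,0,0,0,0,2,0,0,0,0])

```text
time: 10.85
eef_pos: [0.5255, 0.0862, 0.0413]
ee_rot: [-3.14, 0.006, 1.376]
contact_force: [-3.7, -13.7, 5.0]
grip_width: 0.0426
grasp_force: 7.3
```

Emit:
jog_arm(moves=[-2,0,0,0,0,-5,0,0,0,0,-8,0,0,0,0,-12,0,0,0,0,-25,0,0,0,0,-60,0,0,0,0,-90,0,0,0,0,-110,0,0,0,0,-110,0,0,0,0,-110,0,-40,0,0,-110,0,-80,0,0,-110,0,-110,0,0,-110,0,-110,0,0])

```text
time: 11.93
eef_pos: [0.5104, -0.0155, 0.157]
ee_rot: [3.13, -0.005, 1.38]
contact_force: [0.7, -0.7, -0.6]
grip_width: 0.043
grasp_force: 0.0
```

```bash
python3 - <<'E'
from h import *
from rig import observe,capture
s=observe();print(s["time"],s["eef_pos"],cr(s["eef_pos"]),s["contact_force"])
c=capture("scene");o=cv2.resize(c["color"][180:300,180:350,::-1],None,fx=4.5,fy=4.5,interpolation=2);cv2.imwrite("pics/a5.png",o)
t=capture("top");P=cloud(t);X,Y,Z=P[...,0],P[...,1],P[...,2]
a=(X-C0[0])*UX[0]+(Y-C0[1])*UX[1];b=(X-C0[0])*UY[0]+(Y-C0[1])*UY[1]
m=(t["depth"]>0)&(abs(b)<.03)&(a<.0)&(a>-.1)&(Z>.05)&(Z<.09)
print("foot x",np.percentile(a[m],[0,2,5]).round(4))
for x in np.arange(-.09,-.03,.004):
    k=(abs(b)<.01)&(a>x)&(a<x+.004)&(t["depth"]>0);print(x.round(3),np.median(Z[k]).round(4),t["color"][k].mean().round())
E
```

```text
11.9333 [ 0.51038567 -0.01552923  0.1570399 ] [-0.1508 -0.0076] [ 0.6884038  -0.65718272 -0.5797696 ]
foot x [-0.0419 -0.0409 -0.0399]
-0.09 0.0169 104.0
-0.086 0.0172 104.0
-0.082 0.0167 105.0
-0.078 0.0168 105.0
-0.074 0.0176 105.0
-0.07 0.0168 106.0
-0.066 0.016 104.0
-0.062 0.0172 86.0
-0.058 0.0171 103.0
-0.054 0.0266 163.0
-0.05 0.0266 164.0
-0.046 0.0278 153.0
-0.042 0.0621 133.0
-0.038 0.0649 162.0
-0.034 0.0651 166.0
```

View pics/a5.png

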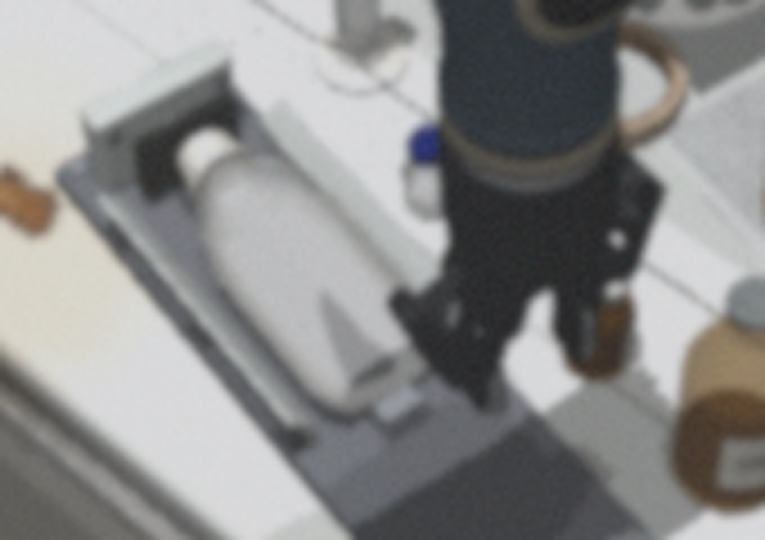

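The catch (400,400) is up, about 10 mm proud, right behind the foot. The cap is against the buffer, and the arm and bystanders are clear.

```bash
python3 -c "
from rig import close_job;print(close_job())"
```

```text
the job is handed in; nothing more can be done
None
```

The flask is tipped onto its broad side, cap against the buffer, with the catch up about 10 mm behind its foot. It stayed there after I let go, the measured push peaked at about 15 N, and the job is handed in, though the hand-in returned no verdict.

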